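Dispense the blue, then the red glue stick

TASK

Set out the blue glue stick and then the red one: press down the yellow pad of the blue stick's lane, so that its lever lifts the gate and the stick rolls down to the front lip of the dispenser, and let the pad up so that the gate shuts; then do the same for the red stick. Only press, one pad at a time, and pick nothing up; leave the green stick, its lever and the other things on the desk alone.

Things in the scene. Friction and masses are not known exactly. Their poses are not given: they have to be found in the camera images.
- dispenser: Plywood three-lane dispenser, 260 x 338 mm, fixed. Origin: middle of its underside, on the desk; x to the rear (uphill, away from the robot), y left, z up. Lanes 102 mm wide, 108 mm apart, slope down to the front by 0.25 rad. All but levers and pads is under 125 mm high. A dispensed stick lies at the front lip, its middle 110 mm in front of the origin, 31 mm above the desk.
- left_pad (a point): Yellow press pad 36 x 44 x 6 mm on the rear end of the left lane's rocking lever. Origin: middle of its top face, 76 mm to the rear of and sideways 108 mm left of the dispenser's origin, 135 mm above the desk when up; slopes up to the rear by 0.25 rad. Fully pressed: 37 mm lower, 4 mm further rear, sloping down to the rear. Sprung: about 2 N starts it, 4 to 5 N holds it down; returns by itself.
- middle_pad (a point): Yellow press pad 36 x 44 x 6 mm on the rear end of the middle lane's rocking lever. Origin: middle of its top face, 76 mm to the rear of and sideways level with the dispenser's origin, 135 mm above the desk when up; slopes up to the rear by 0.25 rad. Fully pressed: 37 mm lower, 4 mm further rear, sloping down to the rear. Sprung: about 2 N starts it, 4 to 5 N holds it down; returns by itself.
- right_pad (a point): Yellow press pad 36 x 44 x 6 mm on the rear end of the right lane's rocking lever. Origin: middle of its top face, 76 mm to the rear of and sideways 108 mm right of the dispenser's origin, 135 mm above the desk when up; slopes up to the rear by 0.25 rad. Fully pressed: 37 mm lower, 4 mm further rear, sloping down to the rear. Sprung: about 2 N starts it, 4 to 5 N holds it down; returns by itself.
- left_lever (a joint): Angle of the left lane's lever: 0 at rest (pad up, gate shut), 0.5 at the stop (pad fully down, gate up). A stick can roll under the gate from 0.36 on. Turns about a level pin across the lane, 6 mm to the rear of the dispenser's origin, 108 mm above the desk; the pad is 75 mm to the rear of the pin, the clear gate blade (80 mm wide) hangs 60 mm in front of it.
- middle_lever (a joint): Angle of the middle lane's lever: 0 at rest (pad up, gate shut), 0.5 at the stop (pad fully down, gate up). A stick can roll under the gate from 0.36 on. Turns about a level pin across the lane, 6 mm to the rear of the dispenser's origin, 108 mm above the desk; the pad is 75 mm to the rear of the pin, the clear gate blade (80 mm wide) hangs 60 mm in front of it.
- right_lever (a joint): Angle of the right lane's lever: 0 at rest (pad up, gate shut), 0.5 at the stop (pad fully down, gate up). A stick can roll under the gate from 0.36 on. Turns about a level pin across the lane, 6 mm to the rear of the dispenser's origin, 108 mm above the desk; the pad is 75 mm to the rear of the pin, the clear gate blade (80 mm wide) hangs 60 mm in front of it.
- blue_stick: Blue glue stick with white cap, 28 mm diameter, 94 mm long, about 36 g, loose. Origin at its middle, y along its length. Starts lying across one lane (which one varies), leaning on the rear of its shut gate, 26 mm in front of the dispenser's origin, 52 mm above the desk. To be dispensed first: takes about 0.5 s to roll to the lip.
- red_stick: Red glue stick with white cap, 28 mm diameter, 94 mm long, about 36 g, loose. Origin at its middle, y along its length. Starts lying across one lane (which one varies), leaning on the rear of its shut gate, 26 mm in front of the dispenser's origin, 52 mm above the desk. To be dispensed second.
- green_stick: Green glue stick with white cap, 28 mm diameter, 94 mm long, about 36 g, loose. Origin at its middle, y along its length. Starts lying across one lane (which one varies), leaning on the rear of its shut gate, 26 mm in front of the dispenser's origin, 52 mm above the desk. Stays where it is.
- mug: White ceramic mug, 80 mm diameter, 92 mm high, one handle; loose on the desk beside the dispenser. Origin at the middle of its underside.
- bottle: Small clear water bottle with white cap, 60 mm diameter, 165 mm high; loose on the desk beside the dispenser. Origin at the middle of its underside.
- stapler: Black stapler, 135 x 35 x 55 mm, long along its y; loose on the desk behind the dispenser. Origin at the middle of its underside.
Mind the look-alikes: they are no part of the job. Of the things that look like the red_stick, the smaller one is meant.

How it is judged:
By the outcome, as a careful person would: the job done as asked, in the order asked, and still so for the second after the job is handed in, with the robot touching nothing.
It also fails if it takes over 40 s, if anything falls off the work surface, if the arm or the gripper's body presses on something with over 40 N, if the wrist force passes 120 N, or if a joint passes its speed limit or range.

ROBOT

A 7-joint arm with a two-finger parallel gripper is mounted at the origin on the work surface. World frame = base frame: x ahead of the robot, y to its left, z up, the work surface at z = 0. Lengths are in m, angles in degrees, forces in N, time in s.
With the tool pointing down it reaches from about 0.425 to 0.875 m from the base axis. Payload 4.7 kg.
Tool frame: the origin (TCP) lies at the very end of the fingers, on their centre line; the grasp point (between the pads) lies 19 mm behind it; z points along the fingers, x is the direction in which the jaws open and shut, and the axes are right-handed (so a half turn about z gives the same grasp; the last joint's range is limited). The gripper opens to 87 mm and grips with 3 to 60 N. Pads are 19 mm wide; open, the fingers measure 117 mm over their backs; the gripper's body (75 mm by 190 mm) begins 51 mm behind the grasp point.
Start: joints at [-71.442, 18.392, -4.016, 83.108, 1.295, 78.541, -3.26], TCP at [0.198, 0.619, 0.223] pointing down, gripper open.
Joint ranges: [-163.93, 163.93], [-17.29, 119.83], [-79.2, 71.16], [3.27, 140.29], [-89.18, 269.18], [5.43, 117.66], [-154.24, 154.24]. Speed limits (degrees/s): [147.25, 147.25, 180, 180, 180, 180, 180].

INTERFACE

Orientations are given as a 3x3 rotation matrix whose columns are the frame's x, y, z axes.
In Python, from plant import ctrl, imaging gives the robot as it stands. The module is installed in compiled form; this text tells all that it offers.
- The arm moves only by the tool step_arm, never from a script. Its arguments are lists of equal length, an entry for each row: "travel": the shift along the world's x, y, z in cm, a list of three; "roll": the turn about the world's z in rad. A call has exactly 8 rows; each row shifts and turns the pose as measured when the row begins; what a row does not reach is not made up. A row lasts 1/8 s, in which the tool goes at most 62.5 mm and 10.7 degrees, less where a joint would pass 70% of its speed; a pose out of reach is approached as far as the arm can. A call is refused whole if a number of a shift passes 6.25 or a number of a turn 0.188, either way. A call with a gripper value outside its range is refused whole. "claw" is the closure in counts, from 0 (fully open) to 255 (shut), set as the call begins (left out, the last holds). The fingers move at their own pace and stop on an object; the grip force is fixed at half the most. Time passes only in rows, so rows that do not move let the fingers close, or fill a call up. It gives the time, the measured TCP pose, the force and the opening at its end, in the units of the state.
- ctrl.state(): the state, without advancing time (a new reading comes with each control period).
- imaging.read_camera(name): name is "side" or "top" or "wrist"; returns the picture (480x640x3 uint8, red, green, blue); there is no depth.
- imaging.camera_info(name): a dict with "intrinsics" (3x3 intrinsics, pixels), "position" and "rotation" of the camera in the world; the wrist camera has in their place "mount" (4x4, takes a point from camera to tool coordinates, whose origin is the TCP and whose axes are the tool frame's). Camera axes: x right, y up, looking along -z (the intrinsics and any distortion apply to the point x, -y, -z); pixel columns grow to the right and rows downward; lengths in m; the calibration is good to about 2 mm. A picture is of the moment at which its call begins: read the wrist's pose just before it. camera_info takes no time and is no camera call.
- ctrl.finish_job(): hands the job in, once; it reports no verdict.
Trained networks look in the newest picture that a camera, given by its name, has taken for a name from the list of things; names that differ only in an ending like _2 or _b are one class to them, and where a whole thing is asked for, a point or a joint stands for the part that bears it (a point fixed in the world has none). Each returns a list of dicts, best first, with "conf" (0 to 1); they miss things now and then, are a little off and sometimes report something else, mostly with a low value. They report only what shows in the picture. A call takes as long as a camera call. They do not tell look-alikes from the thing itself.
- imaging.recognise(camera, query): "point" ([x, y, z] in m, in the coordinates of the camera as it stood for that picture, good to about 4 mm: the middle of the surface that is visible of it).
- imaging.masks_of(camera, query): "region" (480x640 bool, what is visible of it).
- imaging.tip_of(camera, query): "point" ([x, y, z] in m, in the coordinates of the camera as it stood for that picture, good to about 4 mm: a listed point, or the origin of a listed thing).
The state is a dict: "time": time; "q": joint angles; "joint_vel": joint speeds; "tau": joint torques, N m; "tcp_pos": TCP position; "orientation": TCP orientation; "ft_force": force on the tool from outside, world axes, zero at the start; "moment": the same for the moment, N m; "finger_gap": finger opening in m.
Only numpy, scipy, OpenCV 4.12 (cv2) and the standard library are available. Lean on these libraries where they do the work, as an engineer would, in place of code of your own. Each camera call takes 0.05 s, during which the arm holds its last target.

## Working session

There is one attempt and no reset: what is moved stays moved. The work goes in short steps, Python scripts to look and compute and a tool call to move; the robot and the scene stay as the last step left them, time stands still between calls to the robot, and variables do not carry over. Pictures are saved under pics/ and viewed, and the job is handed in when it is done.

Besides the shell and the picture viewer there is one more tool, called after "Request:" as name(argument=value, ...) on one line, values as JSON. step_arm: Moves the arm, as the interface text tells. Its arguments: {"type":"object","properties":{"travel":{"type":"array","items":{"type":"array","items":{"type":"number"}}},"roll":{"type":"array","items":{"type":"number"}},"claw":{"type":"number"}},"required":["travel","roll"]}

```bash
mkdir -p pics
cat > h.py <<'E'
import numpy as np, cv2
from plant import ctrl, imaging
def w(cam,p):
    i=imaging.camera_info(cam)
    return np.array(i["position"])+np.array(i["rotation"])@np.array(p)
def px(cam,P):
    i=imaging.camera_info(cam)
    c=np.array(i["rotation"]).T@(np.array(P)-np.array(i["position"]))
    u=np.array(i["intrinsics"])@np.array([c[0],-c[1],-c[2]]);return (u[:2]/u[2]).round(0)
def snap(cam,n):
    im=imaging.read_camera(cam);cv2.imwrite(f"pics/{n}.png",im[:,:,::-1]);return im
E
python3 - <<'E'
from h import *
s=ctrl.state();print(s["time"],s["tcp_pos"],s["orientation"],s["ft_force"])
for c in("top","side"):
    snap(c,c+"0")
    print(c,{k:v for k,v in imaging.camera_info(c).items()})
for q in["dispenser","left_pad","middle_pad","right_pad","blue_stick","red_stick","green_stick"]:
    for r in imaging.tip_of("top",q)[:4]: 
        P=w("top",r["point"]);print(q,round(r["conf"],2),P.round(3),px("top",P))
print(ctrl.state()["time"])
E
```

```text
0.0 [0.1980901  0.61849907 0.22145816] [[ 3.04893833e-01  9.52386244e-01 -4.39376597e-04]
 [ 9.52384420e-01 -3.04894112e-01 -1.87008446e-03]
 [-1.91500606e-03  1.51721795e-04 -9.99998155e-01]] [-0.2364171  -0.10610433 -0.99703722]
top {'intrinsics': array([[624.77565876,   0.        , 318.21590791],
       [  0.        , 624.77565876, 237.92206514],
       [  0.        ,   0.        ,   1.        ]]), 'position': array([0.35505209, 0.04865535, 1.38339068]), 'rotation': array([[ 2.39831197e-02,  9.85733137e-01, -1.66598296e-01],
       [-9.99712289e-01,  2.37120407e-02, -3.61633537e-03],
       [ 3.85643954e-04,  1.66637095e-01,  9.86018220e-01]])}
side {'intrinsics': array([[566.03259437,   0.        , 317.20757057],
       [  0.        , 566.03259437, 238.86968704],
       [  0.        ,   0.        ,   1.        ]]), 'position': array([ 0.27005522, -0.99116584,  0.865289  ]), 'rotation': array([[ 0.95263496,  0.1925193 , -0.23542082],
       [-0.30359921,  0.55691908, -0.77309033],
       [-0.01772446,  0.80794645,  0.58898929]])}
dispenser 0.74 [ 0.534  0.083 -0.003] [304. 262.]
left_pad 0.9 [0.593 0.2   0.134] [246. 223.]
middle_pad 0.65 [0.611 0.093 0.132] [299. 216.]
right_pad 0.69 [ 0.629 -0.009  0.132] [350. 209.]
blue_stick 0.98 [0.511 0.08  0.053] [305. 269.]
red_stick 0.94 [0.494 0.188 0.056] [254. 276.]
red_stick 0.94 [0.385 0.372 0.02 ] [169. 326.]
green_stick 0.66 [ 0.522 -0.03   0.055] [357. 266.]
0.45
```

View pics/top0.png

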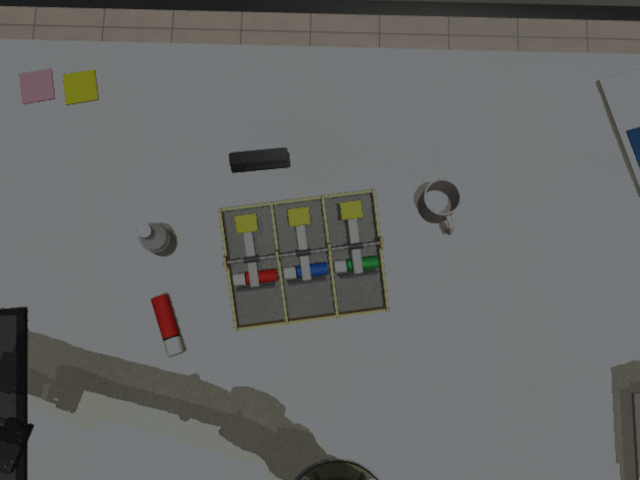

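View pics/side0.png

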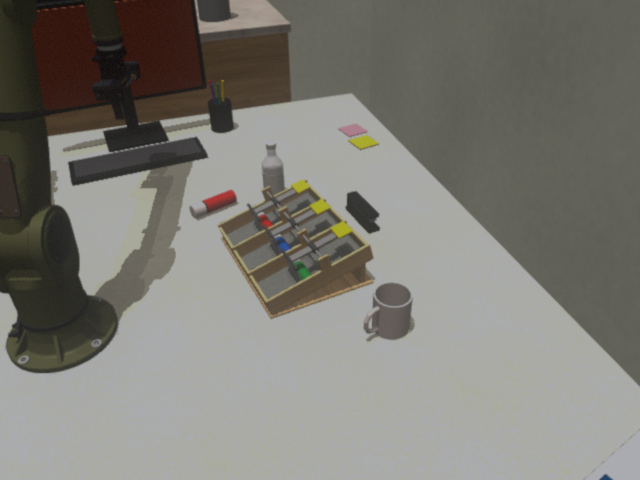

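Run:
```python
import cv2
a=cv2.imread("pics/top0.png")[180:360,130:430];cv2.imwrite("pics/crop0.png",cv2.resize(a,None,fx=2.6,fy=2.6,interpolation=2))
```

```text
(no output)
```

View pics/crop0.png

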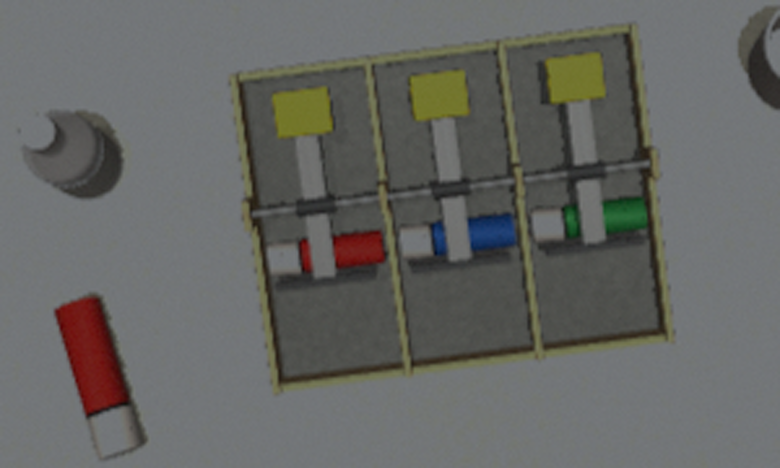

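Red candidates: the stick in the left lane at (262,277), and a longer loose one on the desk at (167,325). The smaller one is meant, and it also leans on a gate as described, so red is the left lane. Blue is in the middle lane (310,270) and green in the right lane (362,264). Next I'll refine the pad positions.

Run:
```python
from h import *
def ray(cam,uv,z):
    i=imaging.camera_info(cam);d=np.linalg.inv(i["intrinsics"])@np.array([*uv,1]);d=np.array(i["rotation"])@[d[0],-d[1],-d[2]]
    p=np.array(i["position"]);return p+d*(z-p[2])/d[2]
for c in("top","side"):
    im=cv2.imread(f"pics/{c}0.png");h=cv2.cvtColor(im,cv2.COLOR_BGR2HSV)
    m=cv2.inRange(h,(24,180,90),(34,255,255));n,l,s,ce=cv2.connectedComponentsWithStats(m)
    for k in range(1,n):
        if s[k,4]>60: print(c,s[k],ray(c,ce[k],.135).round(4))
for q in["bottle","mug","stapler"]:
    for r in imaging.tip_of("top",q)[:2]: print(q,round(r["conf"],2),w("top",r["point"]).round(3))
```

```text
top [ 63  70  35  34 928] [0.8775 0.5642 0.135 ]
side [351 137  26  11 164] [0.8289 0.3723 0.135 ]
side [293 181  15  11  93] [0.5894 0.1966 0.135 ]
side [311 200  17  14 133] [0.6062 0.091  0.135 ]
side [332 222  19  15 167] [ 0.6229 -0.0152  0.135 ]
bottle 0.57 [0.568 0.394 0.001]
mug 0.63 [ 0.669 -0.209  0.003]
stapler 0.86 [0.76  0.187 0.002]
```

Request:
step_arm(travel=[[2.8, -3.6, 0.3], [2.8, -3.6, 0.3], [2.8, -3.6, 0.3], [2.8, -3.6, 0.3], [2.8, -3.6, 0], [2.8, -3.6, 0], [2.8, -3.6, 0], [2.8, -3.6, 0]], roll=[0.06, 0.06, 0.06, 0.06, 0.06, 0.06, 0.06, 0.05], claw=255)

```text
time: 1.6
tcp_pos: [0.4239, 0.3251, 0.2357]
orientation: [[-0.184, 0.983, 0.0], [0.983, 0.184, 0.003], [0.003, 0.001, -1.0]]
ft_force: [0.2, 0.4, 0.3]
finger_gap: 0.0151
```

Request:
step_arm(travel=[[3.1, -3.9, 0], [3.1, -3.9, 0], [3.1, -3.9, 0], [3.1, -3.9, 0], [3.1, -3.9, -1], [3.0, -3.8, -2], [0, 0, -2], [0, 0, 0]], roll=[0, 0, 0, 0, 0, 0, -0.02, 0])

```text
time: 2.6
tcp_pos: [0.6166, 0.0792, 0.187]
orientation: [[-0.159, 0.987, 0.007], [0.987, 0.159, 0.004], [0.003, 0.007, -1.0]]
ft_force: [0.5, -0.1, -0.0]
finger_gap: 0.0002
```

Adjust to the pad and check in the picture before pressing.

Request:
step_arm(travel=[[-0.7, 1.2, -1], [0, 0, -1], [0, 0, 0], [0, 0, 0], [0, 0, 0], [0, 0, 0], [0, 0, 0], [0, 0, 0]], roll=[0, 0, 0, 0, 0, 0, 0, 0])

```text
time: 3.6
tcp_pos: [0.6099, 0.095, 0.1693]
orientation: [[-0.163, 0.986, 0.011], [0.987, 0.163, 0.007], [0.005, 0.012, -1.0]]
ft_force: [-0.2, 0.3, 0.2]
finger_gap: 0.0005
```

Run:
```python
from h import *
print(ctrl.state()["tcp_pos"])
a=snap("wrist","w1");b=snap("side","s1")
c=cv2.resize(b[150:300,200:400],None,fx=4,fy=4,interpolation=2);cv2.imwrite("pics/s1c.png",c[:,:,::-1])
```

```text
[0.60986528 0.09503961 0.16927697]
```

View pics/w1.png

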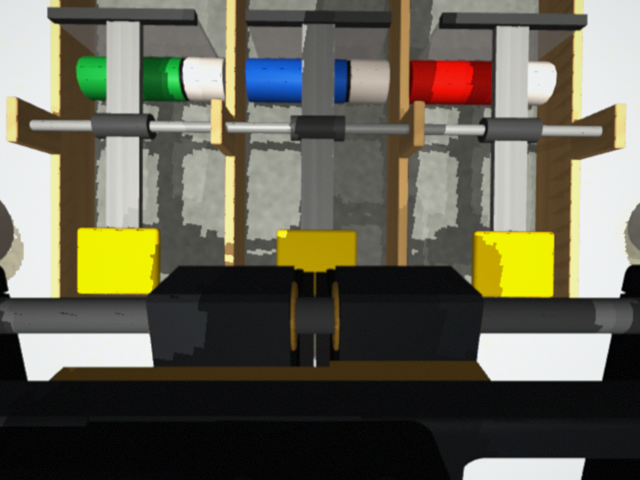

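View pics/s1c.png

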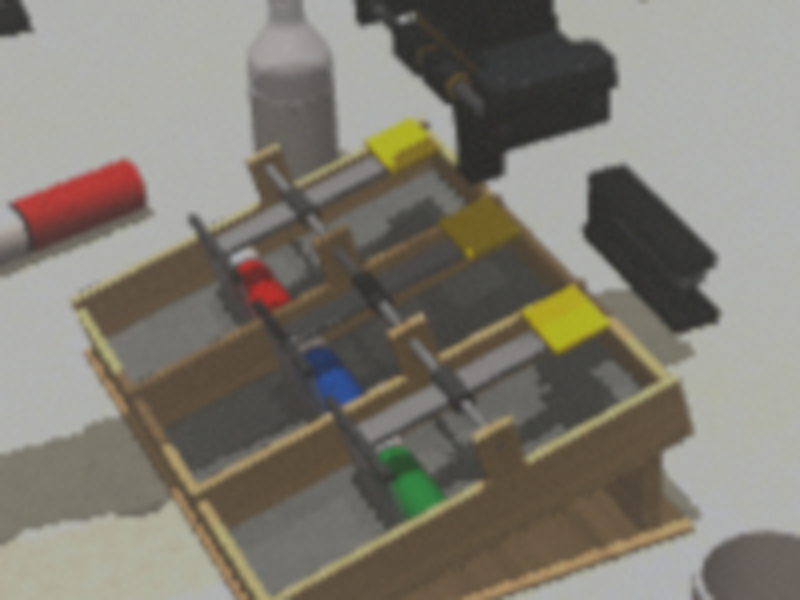

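The wrist view shows the closed fingers (col 316) centred on the middle pad (277–356), in line with the blue lane. Now I'll press it.

Request:
step_arm(travel=[[0, -0.1, -2], [0, 0, -1.5], [0, 0, -1.0], [0, 0, -1], [0, 0, -1], [0, 0, -0.5], [0, 0, 0], [0, 0, 0]], roll=[0, 0, 0, 0, 0, 0, 0, 0])

```text
time: 4.7
tcp_pos: [0.6122, 0.0942, 0.1008]
orientation: [[-0.163, 0.986, 0.017], [0.987, 0.163, 0.009], [0.006, 0.018, -1.0]]
ft_force: [0.4, -0.2, 4.4]
finger_gap: 0.0004
```

Request:
step_arm(travel=[[0, 0, 0], [0, 0, 0], [0, 0, 0], [0, 0, 0], [0, 0, 0], [0, 0, 0], [0, 0, 0], [0, 0, 0]], roll=[0, 0, 0, 0, 0, 0, 0, 0])

```text
time: 5.7
tcp_pos: [0.6121, 0.0942, 0.1005]
orientation: [[-0.163, 0.986, 0.016], [0.987, 0.163, 0.009], [0.006, 0.018, -1.0]]
ft_force: [1.6, 0.1, 4.6]
finger_gap: 0.0006
```

Run:
```python
from h import *
print(ctrl.state()["tcp_pos"])
b=snap("side","s2")
c=cv2.resize(b[150:300,200:400],None,fx=4,fy=4,interpolation=2);cv2.imwrite("pics/s2c.png",c[:,:,::-1])
```

```text
[0.61211122 0.09423183 0.10050955]
```

View pics/s2c.png

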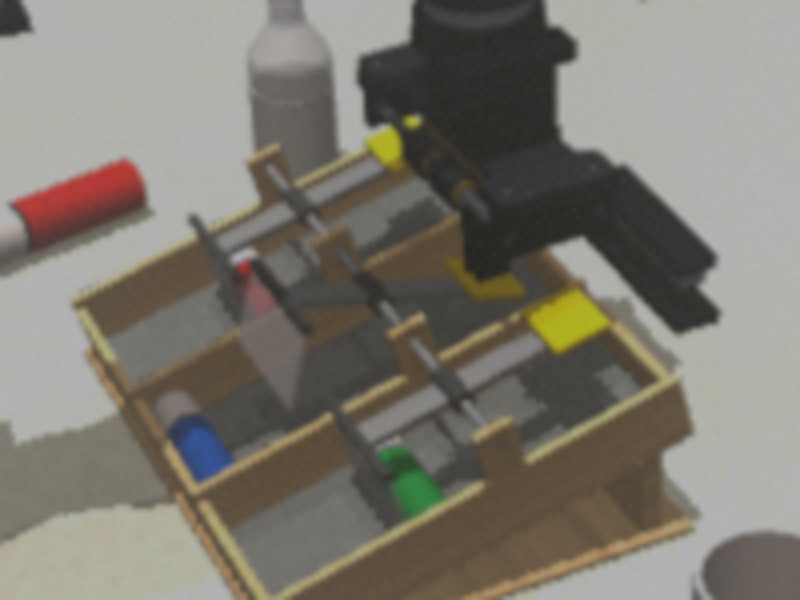

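Blue has rolled to the lip (about (200,440) in the crop). I'll lift off and move over the left pad.

Request:
step_arm(travel=[[0, 0, 1.2], [0, 0, 1.5], [0, 0, 1.5], [0, 0, 1.5], [0, 0, 1.5], [0, 0, 1], [0, 0, 0], [0, 0, 0]], roll=[0, 0, 0, 0, 0, 0, 0, 0])

```text
time: 6.75
tcp_pos: [0.6099, 0.0939, 0.1866]
orientation: [[-0.163, 0.986, 0.012], [0.987, 0.163, 0.008], [0.006, 0.013, -1.0]]
ft_force: [-0.4, 0.7, -0.1]
finger_gap: 0.0004
```

Request:
step_arm(travel=[[-0.4, 2.5, 0], [-0.5, 2.8, 0], [-0.5, 2.8, 0], [-0.4, 2.4, 0], [0, 0, 0], [0, 0, 0], [0, 0, 0], [0, 0, 0]], roll=[0, 0, 0, 0, 0, 0, 0, 0])

```text
time: 7.75
tcp_pos: [0.5899, 0.1957, 0.1819]
orientation: [[-0.157, 0.988, 0.005], [0.988, 0.157, 0.003], [0.002, 0.005, -1.0]]
ft_force: [0.5, -1.1, -0.0]
finger_gap: 0.0007
```

Request:
step_arm(travel=[[0.3, 0.45, -1.0], [0, 0, 0], [0, 0, 0], [0, 0, 0], [0, 0, 0], [0, 0, 0], [0, 0, 0], [0, 0, 0]], roll=[0, 0, 0, 0, 0, 0, 0, 0])

```text
time: 8.75
tcp_pos: [0.5935, 0.1993, 0.1715]
orientation: [[-0.155, 0.988, 0.006], [0.988, 0.155, 0.002], [0.002, 0.006, -1.0]]
ft_force: [0.4, -0.4, 0.0]
finger_gap: 0.0006
```

Run:
```python
from h import *
print(ctrl.state()["tcp_pos"])
a=snap("wrist","w3");b=snap("side","s3")
c=cv2.resize(b[150:300,200:400],None,fx=4,fy=4,interpolation=2);cv2.imwrite("pics/s3c.png",c[:,:,::-1])
```

```text
[0.59352554 0.19934315 0.17145472]
```

View pics/w3.png

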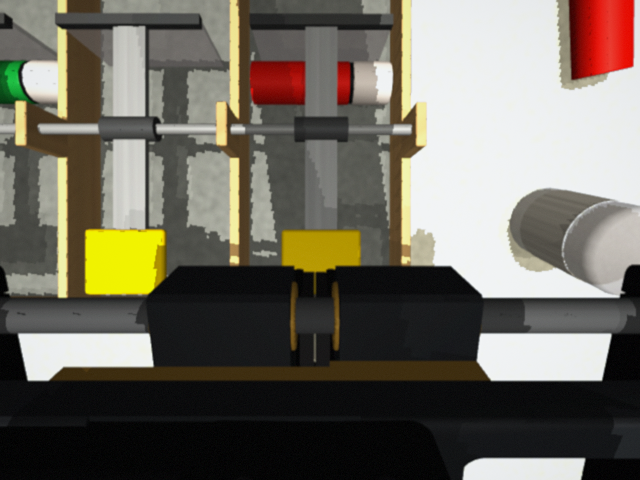

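View pics/s3c.png

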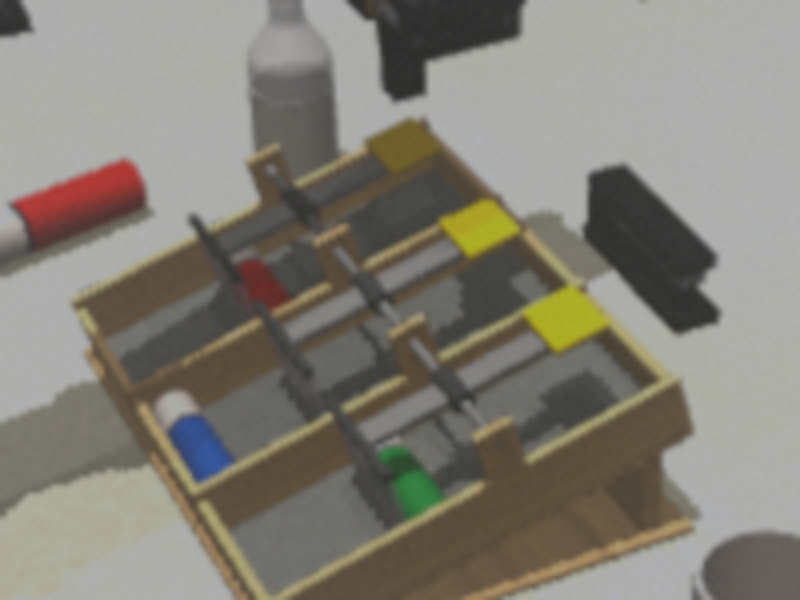

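The middle gate is shut again with blue at the lip. The fingers (col 316) are over the left pad (282–360), so I'll press it.

Request:
step_arm(travel=[[0, 0.2, -2], [0, 0, -1.5], [0, 0, -1.2], [0, 0, -1], [0, 0, -1], [0, 0, -0.5], [0, 0, 0], [0, 0, 0]], roll=[0, 0, 0, 0, 0, 0, 0, 0])

```text
time: 9.85
tcp_pos: [0.5955, 0.202, 0.1008]
orientation: [[-0.155, 0.988, 0.01], [0.988, 0.155, 0.006], [0.004, 0.011, -1.0]]
ft_force: [0.6, -0.9, 4.6]
finger_gap: 0.0007
```

Request:
step_arm(travel=[[0, 0, 0], [0, 0, 0], [0, 0, 0], [0, 0, 0], [0, 0, 0], [0, 0, 0], [0, 0, 0], [0, 0, 0]], roll=[0, 0, 0, 0, 0, 0, 0, 0])

```text
time: 10.85
tcp_pos: [0.5954, 0.202, 0.1005]
orientation: [[-0.155, 0.988, 0.01], [0.988, 0.155, 0.006], [0.004, 0.01, -1.0]]
ft_force: [-0.5, -0.8, 4.4]
finger_gap: 0.0009
```

Run:
```python
from h import *
b=snap("side","s4")
c=cv2.resize(b[150:300,200:400],None,fx=4,fy=4,interpolation=2);cv2.imwrite("pics/s4c.png",c[:,:,::-1])
```

```text
(no output)
```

View pics/s4c.png

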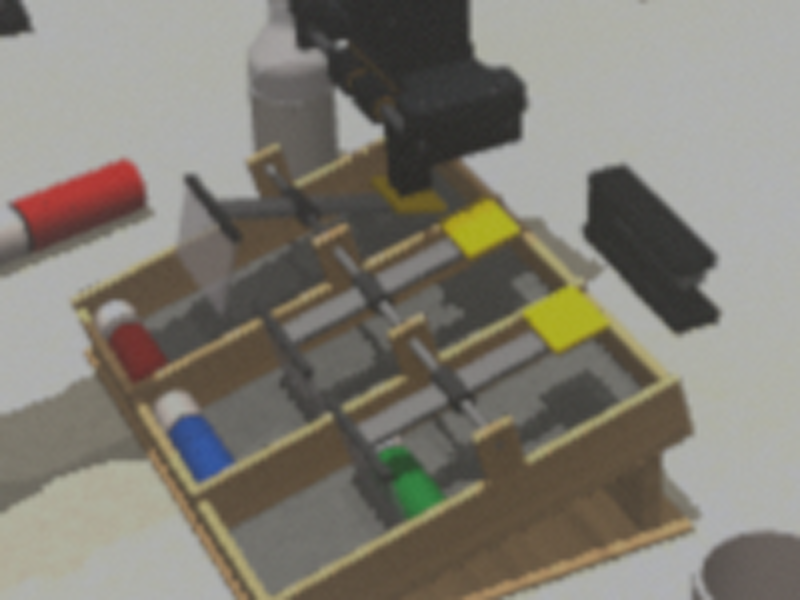

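Red is at the lip. I'll lift clear.

Request:
step_arm(travel=[[0, 0, 1.2], [0, 0, 1.5], [0, 0, 1.5], [0, 0, 1.5], [0, 0, 2], [0, 0, 2], [0, 0, 2], [0, 0, 0]], roll=[0, 0, 0, 0, 0, 0, 0, 0])

```text
time: 11.9
tcp_pos: [0.5933, 0.2012, 0.2239]
orientation: [[-0.155, 0.988, 0.006], [0.988, 0.155, 0.004], [0.003, 0.007, -1.0]]
ft_force: [0.0, -0.6, 0.1]
finger_gap: 0.0006
```

Request:
step_arm(travel=[[0, 0, 0], [0, 0, 0], [0, 0, 0], [0, 0, 0], [0, 0, 0], [0, 0, 0], [0, 0, 0], [0, 0, 0]], roll=[0, 0, 0, 0, 0, 0, 0, 0])

```text
time: 12.9
tcp_pos: [0.5916, 0.2006, 0.2205]
orientation: [[-0.155, 0.988, 0.001], [0.988, 0.155, 0.002], [0.002, 0.002, -1.0]]
ft_force: [-0.5, -1.3, -0.1]
finger_gap: 0.0006
```

Run:
```python
from h import *
b=snap("side","s5")
c=cv2.resize(b[150:300,200:400],None,fx=4,fy=4,interpolation=2);cv2.imwrite("pics/s5c.png",c[:,:,::-1])
print(ctrl.state()["ft_force"])
for q in["blue_stick","red_stick","green_stick"]:
    for r in imaging.tip_of("side",q)[:2]: print(q,round(r["conf"],2),w("side",r["point"]).round(3))
```

```text
[-0.76549119  0.298516   -0.17144934]
red_stick 0.75 [0.385 0.375 0.022]
red_stick 0.65 [0.407 0.166 0.031]
green_stick 0.43 [ 0.522 -0.032  0.054]
green_stick 0.24 [0.423 0.068 0.035]
```

View pics/s5c.png

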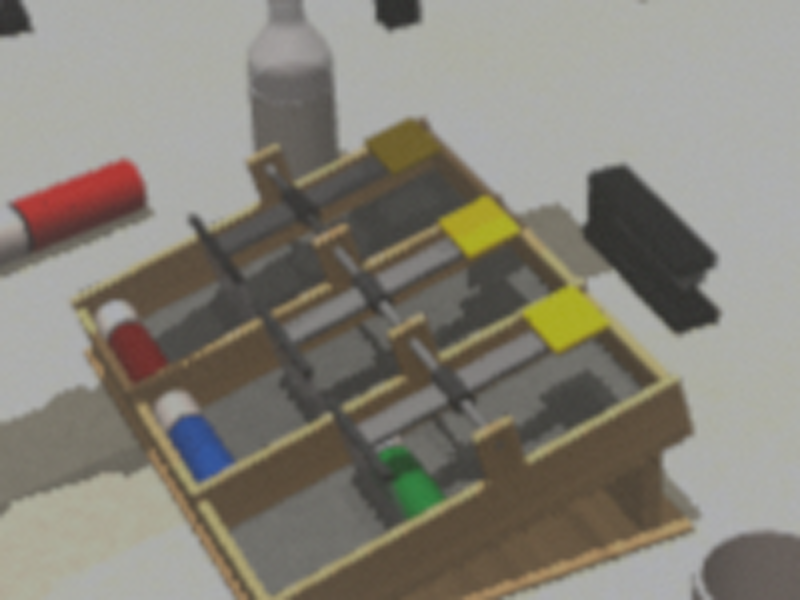

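All gates are shut, red and blue are at the lip, green hasn't moved and the robot is clear.

```bash
python3 -c "
from plant import ctrl
print(ctrl.finish_job())"
```

```text
the job is handed in; nothing more can be done
None
```

I set out the blue stick first (middle pad) and then the red one (left pad), and handed the job in at about 13 s. I pressed each pad once with the closed fingers, at about 4.5 N, and let it up again.

- **Which red stick:** I took the smaller one, in the left lane, as the one meant. The larger red stick loose on the desk was left alone.
- **Last side picture:** Both sticks lie at the front lip, all three gates are shut and all pads are up. The green stick, bottle and stapler are where they were, and so is the mug as far as it shows. The fingers are about 85 mm above the pads, touching nothing.
- **Detector results:** It put the red stick at (0.407, 0.166, 0.031) and the green at (0.522, -0.032, 0.054), as expected. It missed the blue stick and gave a low-confidence "green" (0.24) where the blue stick lies. The picture shows plainly that this is the blue stick.

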